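Plate the chocolate pots by colour

ROBOT

A 7-joint arm with a two-finger parallel gripper is mounted at the origin on the work surface. World frame = base frame: x ahead of the robot, y to its left, z up, the work surface at z = 0. Lengths are in m, angles in rad, forces in N, time in s.
With the tool pointing down it reaches from about 0.4 to 0.85 m from the base axis. Payload 4.5 kg.
Tool frame: the origin (TCP) lies at the very end of the fingers, on their centre line; the grasp point (between the pads) lies 19 mm behind it (r.pinch_z is the distance from the TCP to the grasp point, in m); z points along the fingers, y is the line along which they close (so a half turn about z gives the same grasp; the last joint's range is limited). The gripper opens to 85 mm and grips with 20 to 120 N. Pads are 22 mm wide; open, the fingers measure 114 mm over their backs; the gripper's body (76 mm by 85 mm) begins 54 mm behind the grasp point. The pads swing forward as they close: fully open they stand 13 mm farther back than shut.
Start: joints at [-1.296, 0.689, -0.195, 1.565, 0.157, 0.902, -0.215], TCP at [0.149, 0.607, 0.231] pointing down, gripper open.
Joint ranges: [-3.01, 3.01], [-0.46, 2.08], [-1.47, 1.51], [0.13, 2.56], [-1, 4.14], [0.04, 2.09], [-2.66, 2.66]. Speed limits (rad/s): [2.57, 2.57, 3.14, 3.14, 3.14, 3.14, 3.14].

INTERFACE

Orientations are given as [roll, pitch, yaw] about the fixed x, y, z axes, in that order (R = Rz(yaw) Ry(pitch) Rx(roll)).
In Python, from cell import r, fingers, kin, vision, job, telemetry gives the robot as it stands. Calls block until the motion is done:
- r.movep(position, orientation): joint-space move of the TCP to a pose.
- r.move_straight(position, feed=0.15, orientation=None, until_force=None): straight line of the TCP; orientation=None keeps the orientation; feed is the mean speed in m/s. With until_force (N) it stops when the force on the tool has changed by that much, and returns True; else False.
- r.set_joints(angles): joint-space move.
- fingers.open_jaws() and fingers.clamp(force=None): open the fingers fully, or close them until they stop; force is the grip in N (None keeps the last).
- r.wait(seconds).
- kin.solve_ik(position, orientation): joint angles nearest the present ones, or None.
- vision.get_image(name): name is "side" or "top"; returns a dict with "img" (400x640x3 uint8, red, green, blue), "fovy" (degrees; the focal length in pixels is half the picture's height over the tangent of half this angle, whatever the lens; pixels are square), "cx", "cy" (the principal point, pixels), "R" (3x3) and "t" (3): a world point X has camera coordinates R X + t. Camera axes: x right, y down, z forward; pixel columns grow to the right and rows downward; lengths in m; the calibration is good to about 2 mm. A picture is of the moment at which its call begins. There is no depth.
A pose or a line that the arm cannot do raises r.Unreachable and nothing moves.
- job.sign_off(): hands the job in; it is judged then, once.
Trained networks look in the newest picture that a camera, given by its name, has taken for a name from the list of things; names that differ only in an ending like _2 or _b are one class to them, and where a whole thing is asked for, a point or a joint stands for the part that bears it (a point fixed in the world has none). Each returns a list of dicts, best first, with "score" (0 to 1); they miss things now and then, are a little off and sometimes report something else, mostly with a low value. They report only what shows in the picture. A call takes as long as a camera call. They do not tell look-alikes from the thing itself.
- vision.boxes_of(target, camera): "box" ([centre column, centre row, width, height] in pixels, round what is visible of it).
- vision.outline_of(target, camera): "mask" (400x640 bool, what is visible of it) and "box" ([centre column, centre row, width, height] in pixels, round what is visible of it).
- vision.place_of(target, camera): "xy" ([column, row] in pixels: a listed point, or the origin of a listed thing).
Readings, each from a call of its own:
- telemetry.current_t(): time.
- telemetry.current_joint_pos(): joint angles.
- telemetry.current_joint_velocities(): joint speeds.
- telemetry.current_effort(): joint torques, N m.
- telemetry.current_eef_pos(): TCP position.
- telemetry.current_orientation(): TCP orientation.
- telemetry.current_contact_force(): force on the tool from outside, world axes, zero at the start.
- telemetry.current_torque(): the same for the moment, N m.
- telemetry.current_grip_width(): opening from 0.0 (shut) to 1.0 (fully open).
- telemetry.current_finger_force(): force on a finger pad.
Only numpy, scipy, OpenCV 4.12 (cv2) and the standard library are available. Lean on these libraries where they do the work, as an engineer would, in place of code of your own. Each camera call takes 0.05 s, during which the arm holds its last target. There are 200 camera calls.

TASK

Dessert is about to go out: put each of the four chocolate pots (dark brown) upright in the middle of the plate that has the colour of the knob on its lid, setting it down gently rather than dropping it. Leave the two vanilla pots (cream) and the plates where they are.

Things in the scene. Friction and masses are not known exactly. Their poses are not given: they have to be found in the camera images.
- choc_pot_pink: Chocolate pot: lidded upright dessert pot, plain solid cylinder 54 mm across and 55 mm high, with a lid 57 mm across and 8 mm thick on top and a round pink knob on the lid, 30 mm across and 10 mm high (73 mm high in all); dark brown body and dark brown lid; about 180 g (120 to 260 g). Origin: centre of its underside; z up.
- choc_pot_blue: Chocolate pot: lidded upright dessert pot, plain solid cylinder 54 mm across and 55 mm high, with a lid 57 mm across and 8 mm thick on top and a round blue knob on the lid, 30 mm across and 10 mm high (73 mm high in all); dark brown body and dark brown lid; about 180 g (120 to 260 g). Origin: centre of its underside; z up.
- choc_pot_yellow: Chocolate pot: lidded upright dessert pot, plain solid cylinder 54 mm across and 55 mm high, with a lid 57 mm across and 8 mm thick on top and a round yellow knob on the lid, 30 mm across and 10 mm high (73 mm high in all); dark brown body and dark brown lid; about 180 g (120 to 260 g). Origin: centre of its underside; z up.
- choc_pot_green: Chocolate pot: lidded upright dessert pot, plain solid cylinder 54 mm across and 55 mm high, with a lid 57 mm across and 8 mm thick on top and a round green knob on the lid, 30 mm across and 10 mm high (73 mm high in all); dark brown body and dark brown lid; about 180 g (120 to 260 g). Origin: centre of its underside; z up.
- vanilla_pot_pink: Vanilla pot, to be left alone: lidded upright dessert pot, plain solid cylinder 54 mm across and 55 mm high, with a lid 57 mm across and 8 mm thick on top and a round pink knob on the lid, 30 mm across and 10 mm high (73 mm high in all); cream body and cream lid; about 180 g (120 to 260 g). Origin: centre of its underside; z up.
- vanilla_pot_yellow: Vanilla pot, to be left alone: lidded upright dessert pot, plain solid cylinder 54 mm across and 55 mm high, with a lid 57 mm across and 8 mm thick on top and a round yellow knob on the lid, 30 mm across and 10 mm high (73 mm high in all); cream body and cream lid; about 180 g (120 to 260 g). Origin: centre of its underside; z up.
- plate_pink: Small loose round plate, pink all over, 300 g: rim 140 mm across and 13 mm high, sloping in to a flat middle about 96 mm across, whose top is 4 mm above the counter. Origin: centre of its underside; z up. Stands flat. Other kitchen things up to 0.18 m high stand beyond the plates.
- plate_blue: Small loose round plate, blue all over, 300 g: rim 140 mm across and 13 mm high, sloping in to a flat middle about 96 mm across, whose top is 4 mm above the counter. Origin: centre of its underside; z up. Stands flat. Other kitchen things up to 0.18 m high stand beyond the plates.
- plate_yellow: Small loose round plate, yellow all over, 300 g: rim 140 mm across and 13 mm high, sloping in to a flat middle about 96 mm across, whose top is 4 mm above the counter. Origin: centre of its underside; z up. Stands flat. Other kitchen things up to 0.18 m high stand beyond the plates.
- plate_green: Small loose round plate, green all over, 300 g: rim 140 mm across and 13 mm high, sloping in to a flat middle about 96 mm across, whose top is 4 mm above the counter. Origin: centre of its underside; z up. Stands flat. Other kitchen things up to 0.18 m high stand beyond the plates.
Mind the look-alikes: they are no part of the job. Of the things that look like the plate_blue, take the one that is farthest to the robot's left at the start.

How it is judged:
At the end, for the whole second after the job is handed in: Each chocolate pot stands upright (within 0.08 rad) and at rest, released, on the flat of the plate of its knob's colour, its centre within 15 mm of the plate's centre; no plate has moved 30 mm or more or stands tilted; both vanilla pots stand upright within 20 mm of where they were (horizontal distance between choc_pot_pink and plate_pink below 0.015 m and z of choc_pot_pink in the frame of plate_pink between 0 and 0.008 m and angle between each of choc_pot_pink, choc_pot_blue, choc_pot_yellow, choc_pot_green, vanilla_pot_pink, vanilla_pot_yellow's own z axis and vertical below 0.08 rad and angle between each of plate_pink, plate_blue, plate_yellow, plate_green's own z axis and vertical below 0.06 rad and linear speed of each of choc_pot_pink, choc_pot_blue, choc_pot_yellow, choc_pot_green, vanilla_pot_pink, vanilla_pot_yellow below 0.02 m/s and angular speed of each of choc_pot_pink, choc_pot_blue, choc_pot_yellow, choc_pot_green below 0.2 rad/s and contact force between the fingers and choc_pot_pink below 0.05 N and distance of each of plate_pink, plate_blue, plate_yellow, plate_green from where it was at the start of the episode below 0.03 m and horizontal distance between choc_pot_blue and plate_blue below 0.015 m and z of choc_pot_blue in the frame of plate_blue between 0 and 0.008 m and contact force between the fingers and choc_pot_blue below 0.05 N and horizontal distance between choc_pot_yellow and plate_yellow below 0.015 m and z of choc_pot_yellow in the frame of plate_yellow between 0 and 0.008 m and contact force between the fingers and choc_pot_yellow below 0.05 N and horizontal distance between choc_pot_green and plate_green below 0.015 m and z of choc_pot_green in the frame of plate_green between 0 and 0.008 m and contact force between the fingers and choc_pot_green below 0.05 N and distance of each of vanilla_pot_pink, vanilla_pot_yellow from where it was at the start of the episode below 0.02 m); the robot touches nothing.
It fails at once if a vanilla pot is pushed more than 20 mm, lifted or tipped (distance of any of vanilla_pot_pink, vanilla_pot_yellow from where it was at the start of the episode above 0.02 m or angle between any of vanilla_pot_pink, vanilla_pot_yellow's own z axis and vertical above 0.3 rad).
It fails at once if a plate is moved more than 30 mm or tipped up (distance of any of plate_pink, plate_blue, plate_yellow, plate_green from where it was at the start of the episode above 0.03 m or angle between any of plate_pink, plate_blue, plate_yellow, plate_green's own z axis and vertical above 0.25 rad).
It fails at once if a chocolate pot is knocked over (angle between any of choc_pot_pink, choc_pot_blue, choc_pot_yellow, choc_pot_green's own z axis and vertical above 0.8 rad).
It fails at once if a chocolate pot is dropped or thrown (moves faster than 0.6 m/s while no part of the gripper's fingers touches it: a fall of about 20 mm) ((contact force between the fingers and choc_pot_pink below 0.02 N and linear speed of choc_pot_pink above 0.6 m/s) or (contact force between the fingers and choc_pot_blue below 0.02 N and linear speed of choc_pot_blue above 0.6 m/s) or (contact force between the fingers and choc_pot_yellow below 0.02 N and linear speed of choc_pot_yellow above 0.6 m/s) or (contact force between the fingers and choc_pot_green below 0.02 N and linear speed of choc_pot_green above 0.6 m/s)).
It also fails if it takes over 99 s, if anything falls off the work surface, if the arm or the gripper's body presses on something with over 40 N, if the wrist force passes 120 N, or if a joint passes its speed limit or range.

## Working session

There is one attempt and no reset: what is moved stays moved. The work goes in short steps, each a Python script; the robot and the scene stay as the last script left them, time stands still between calls to the robot, and variables do not carry over. Pictures are saved under pics/ and viewed, at most 14 in all, crops included, and the job is handed in when it is done.

```bash
ls; mkdir -p pics; python3 - <<'E'
from cell import r, fingers, kin, vision, job, telemetry
import cv2
for c in ("top","side"):
    d=vision.get_image(c); cv2.imwrite(f"pics/{c}0.png",d["img"][:,:,::-1])
    print(c,d["fovy"],d["cx"],d["cy"],d["R"],d["t"])
    for n in ["choc_pot_pink","choc_pot_blue","choc_pot_yellow","choc_pot_green","vanilla_pot_pink","vanilla_pot_yellow","plate_pink","plate_blue","plate_yellow","plate_green"]:
        print(n,[(round(o["score"],2),[round(float(v)) for v in o["box"]]) for o in vision.boxes_of(n,c)])
print(telemetry.current_t(),telemetry.current_orientation(),r.pinch_z)
E
```

```text
pics
top 56.87069582740821 325.1927895883172 193.13789789305744 [[-0.00646736 -0.99997487  0.00290255]
 [-0.97710057  0.00570203 -0.21270158]
 [ 0.21267969 -0.0042117  -0.9771129 ]] [0.00608082 0.49606166 0.9730316 ]
choc_pot_pink [(0.71, [218, 234, 32, 20]), (0.56, [473, 183, 51, 46]), (0.34, [330, 142, 20, 24])]
choc_pot_blue [(0.72, [331, 143, 20, 25]), (0.67, [433, 236, 26, 23])]
choc_pot_yellow [(0.68, [259, 210, 24, 29])]
choc_pot_green [(0.92, [326, 190, 22, 21]), (0.46, [473, 186, 50, 44])]
vanilla_pot_pink [(0.78, [432, 237, 33, 24])]
vanilla_pot_yellow [(0.94, [373, 206, 19, 23])]
plate_pink [(0.9, [383, 146, 48, 41])]
plate_blue [(0.81, [382, 259, 46, 53]), (0.68, [259, 153, 52, 44])]
plate_yellow [(0.73, [256, 154, 47, 44]), (0.71, [472, 184, 49, 45])]
plate_green []
side 44.59777108940074 324.08999887568075 202.48227921317954 [[ 0.98065615 -0.1950893   0.01592761]
 [-0.13054093 -0.71247866 -0.68944415]
 [ 0.14585125  0.67402843 -0.72416371]] [-0.47778805  0.10171421  1.47114983]
choc_pot_pink [(0.66, [281, 152, 11, 23])]
choc_pot_blue [(0.8, [378, 206, 26, 27])]
choc_pot_yellow [(0.68, [303, 293, 25, 30]), (0.61, [302, 172, 12, 24])]
choc_pot_green [(0.87, [332, 206, 16, 23])]
vanilla_pot_pink [(0.59, [303, 294, 19, 32])]
vanilla_pot_yellow [(0.6, [380, 203, 22, 28]), (0.59, [329, 245, 21, 28])]
plate_pink [(0.87, [389, 246, 42, 40])]
plate_blue [(0.8, [278, 261, 52, 37]), (0.57, [353, 167, 34, 26]), (0.17, [316, 137, 37, 22])]
plate_yellow [(0.59, [375, 329, 59, 48])]
plate_green [(0.73, [318, 136, 37, 26])]
1.1 [3.14147999e+00 1.22625904e-05 2.90079989e+00] 0.0187
```

```bash
python3 - <<'E'
import cv2
for c,(x0,x1,y0,y1) in {"top":(180,580,80,310),"side":(230,430,100,360)}.items():
    i=cv2.imread(f"pics/{c}0.png")
    k=2 if c=="top" else 2.3
    cv2.imwrite(f"pics/{c}0c.png",cv2.resize(i[y0:y1,x0:x1],None,fx=k,fy=k,interpolation=cv2.INTER_CUBIC))
E
```

```text
(no output)
```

View pics/top0.png

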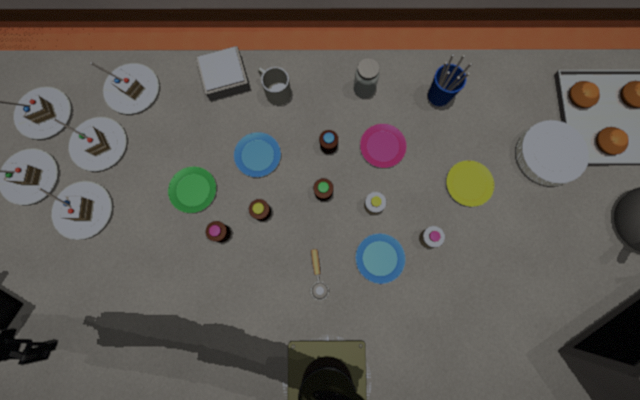

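View pics/top0c.png

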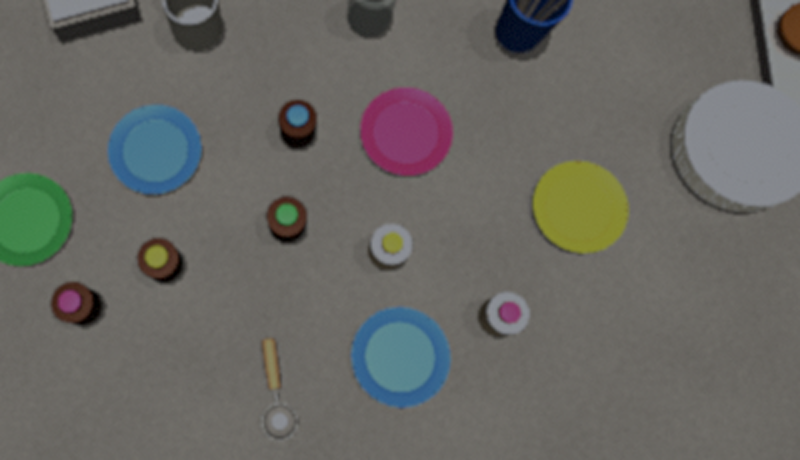

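View pics/side0c.png

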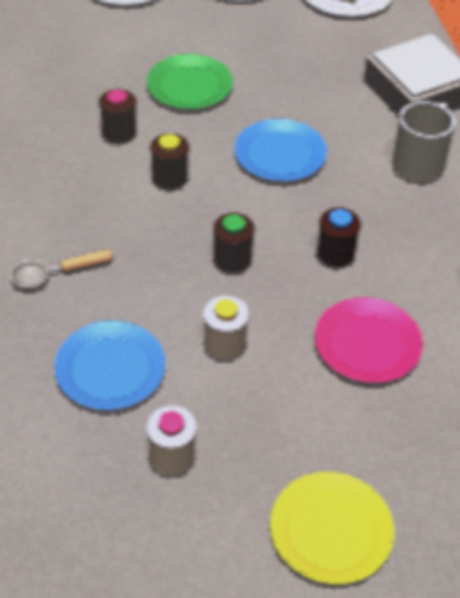

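The top view shows:
- **Chocolate pots:** pink knob (215,231), yellow (258,208), green (323,188), blue (329,139).
- **Plates:** green (192,190), pink (383,146), yellow (470,184).
- **Look-alikes:** two blue plates, at (258,154) and (380,259). The one farthest to the robot's left (+y is image left) is (258,154), so I choose that one.
- **Vanilla pots:** yellow (375,203) and pink (433,237). I leave these alone.

The crops confirm this. Next I locate everything by colour in both cameras.

```bash
cat > h.py <<'E'
from cell import r, fingers, kin, vision, job, telemetry
import cv2, numpy as np
HUE={"pink":(158,176),"blue":(98,112),"yellow":(24,34),"green":(50,70)}
def blobs(d):
    hsv=cv2.cvtColor(d["img"],cv2.COLOR_RGB2HSV); out=[]
    for c,(a,b) in HUE.items():
        m=cv2.inRange(hsv,(a,110,70),(b,255,255))
        n,l,s,ce=cv2.connectedComponentsWithStats(m)
        for i in range(1,n):
            if s[i,4]>25:
                p=cv2.convexHull(np.argwhere(l==i)[:,::-1].astype(np.int32)).astype(np.float32)
                M=cv2.moments(p); uv=np.array([M["m10"]/M["m00"],M["m01"]/M["m00"]])
                out.append((c,int(s[i,4]),uv))
    return out
def ray(d,uv):
    f=200/np.tan(np.radians(d["fovy"])/2)
    v=d["R"].T@np.array([(uv[0]-d["cx"])/f,(uv[1]-d["cy"])/f,1]); return -d["R"].T@d["t"],v
def at(d,uv,z):
    o,v=ray(d,uv); return (o+v*(z-o[2])/v[2])[:2]
def see():
    D={c:vision.get_image(c) for c in("top","side")}
    L={c:[] for c in D}
    for c,d in D.items():
        for col,a,uv in blobs(d):
            plate=a>(600 if c=="top" else 300); z=.012 if plate else .073
            L[c].append((col,"plate" if plate else "knob",a,uv,at(d,uv,z)))
    return D,L
E
python3 - <<'E'
from h import *
D,L=see()
for c in L:
    for col,k,a,uv,p in L[c]: print(c,col,k,a,uv.round(1),p.round(4))
E
```

```text
top pink plate 1573 [382.7 145.4] [ 0.6495 -0.1694]
top pink knob 110 [214.3 230.3] [0.3923 0.299 ]
top pink knob 74 [434.5 235.8] [ 0.3741 -0.2868]
top blue knob 121 [448.6  80. ] [ 0.8279 -0.3598]
top blue plate 1589 [257.  154.5] [0.6234 0.204 ]
top blue knob 84 [328.4 137.5] [ 0.6522 -0.007 ]
top blue plate 996 [380.  258.2] [ 0.3185 -0.1486]
top yellow plate 1712 [469.6 183.2] [ 0.5323 -0.4182]
top yellow knob 71 [375.9 201.1] [ 0.4689 -0.1344]
top yellow knob 108 [257.7 207.9] [0.4522 0.1856]
top green plate 1685 [191.8 189.4] [0.5184 0.389 ]
top green knob 76 [323.3 186.9] [0.5094 0.0083]
side pink knob 59 [280.6 142. ] [0.3919 0.2916]
side pink plate 1359 [389.7 247.6] [ 0.6498 -0.1749]
side pink knob 75 [304.2 283.5] [ 0.3745 -0.2938]
side blue knob 272 [106.4  57.7] [-0.2472  0.964 ]
side blue plate 815 [351.6 165. ] [0.6237 0.1987]
side blue knob 65 [377.5 194.5] [ 0.6517 -0.0127]
side blue plate 1408 [277.3 258.7] [ 0.3187 -0.1547]
side blue knob 171 [473.5 271.2] [ 0.8282 -0.3388]
side yellow knob 54 [303.1 161. ] [0.4515 0.1814]
side yellow knob 55 [327.9 234. ] [ 0.4692 -0.1402]
side yellow plate 2065 [373.8 329.2] [ 0.5331 -0.424 ]
side green plate 651 [312.1 135.1] [0.5185 0.3849]
side green knob 55 [331.2 196.8] [0.5089 0.0035]
```

Both cameras agree on x to within 1 mm. In y the side camera reads about 5 mm lower for pots and plates alike, so I use the mean. All targets are within reach. I'll check IK and then place the blue pot first.

```bash
cat >> h.py <<'E'
POT={"pink":(.3921,.2953),"blue":(.652,-.0099),"yellow":(.4519,.1835),"green":(.5092,.0059)}
PLATE={"pink":(.6497,-.1722),"blue":(.6236,.2014),"yellow":(.5327,-.4211),"green":(.5185,.3870)}
O=[np.pi,0,np.pi]; H=.20; G=.010
def pick_place(c,fd=.25):
    x,y=POT[c]; X,Y=PLATE[c]
    p=telemetry.current_eef_pos()
    r.move_straight([x,y,max(H,p[2])],feed=fd,orientation=O)
    r.move_straight([x,y,.09],feed=.2)
    hit=r.move_straight([x,y,G],feed=.1,until_force=8)
    if hit: print("hit going down",telemetry.current_eef_pos()); return False
    fingers.clamp(35); print(c,"grip",telemetry.current_grip_width(),telemetry.current_finger_force())
    r.move_straight([x,y,.06],feed=.1); r.move_straight([x,y,H],feed=.2)
    w=telemetry.current_grip_width(); print("lifted",w,telemetry.current_finger_force(),telemetry.current_contact_force().round(1))
    if w<.3: return False
    r.move_straight([X,Y,H],feed=fd)
    r.move_straight([X,Y,G+.022],feed=.15)
    hit=r.move_straight([X,Y,G+.001],feed=.03,until_force=3)
    print("down",hit,telemetry.current_eef_pos().round(4))
    fingers.open_jaws(); r.wait(.2)
    r.move_straight([X,Y,.09],feed=.08); r.move_straight([X,Y,H],feed=.25)
    print("t",telemetry.current_t()); return True
def report():
    D,L=see()
    for c in L:
        for col in HUE:
            P=PLATE[col]
            kn=[o for o in L[c] if o[0]==col and o[1]=="knob" and np.hypot(*(o[4]-P))<.06]
            pl=[o for o in L[c] if o[0]==col and o[1]=="plate" and np.hypot(*(o[4]-P))<.06]
            if kn and pl: print(c,col,"knob(z.077)",at(D[c],kn[0][3],.077).round(4),"plate",pl[0][4].round(4))
    return D
E
python3 - <<'E'
from h import *
for n,P in (("pot",POT),("plate",PLATE)):
    for c,p in P.items():
        for z in (G,H):
            q=kin.solve_ik([*p,z],O); print(n,c,z,None if q is None else np.round(q,2))
try:
    print(pick_place("blue"))
except r.Unreachable as e: print("unreach",e)
D=report(); cv2.imwrite("pics/top1.png",cv2.resize(D["top"]["img"][100:260,180:400,::-1],None,fx=3,fy=3,interpolation=2))
E
```

```text
pot pink 0.01 [-0.69  0.92 -0.08  2.1   0.51  0.14  0.32]
pot pink 0.2 [-0.55  0.57 -0.3   1.99  0.28  0.61  0.53]
pot blue 0.01 [ 0.23  1.07 -0.55  1.59  0.78  0.71  0.87]
pot blue 0.2 [ 0.14  0.78 -0.37  1.5   0.32  0.92  1.24]
pot yellow 0.01 [-0.41  0.92 -0.11  2.11  0.68  0.14  0.42]
pot yellow 0.2 [-0.27  0.57 -0.32  2.    0.31  0.61  0.77]
pot green 0.01 [ 0.17  0.96 -0.45  2.04  1.1   0.41  0.4 ]
pot green 0.2 [ 0.13  0.6  -0.37  1.94  0.34  0.66  1.12]
plate pink 0.01 [ 0.51  1.11 -0.65  1.52  0.84  0.81  1.1 ]
plate pink 0.2 [ 0.39  0.81 -0.4   1.43  0.35  0.97  1.47]
plate blue 0.01 [-0.22  1.03 -0.31  1.58  0.48  0.6   0.78]
plate blue 0.2 [-0.21  0.78 -0.34  1.49  0.3   0.92  0.94]
plate yellow 0.01 [ 0.89  1.1  -0.59  1.49  0.78  0.79  1.56]
plate yellow 0.2 [ 0.85  0.83 -0.5   1.41  0.43  1.01  1.83]
plate green 0.01 [-0.6   1.02 -0.22  1.61  0.36  0.55  0.55]
plate green 0.2 [-0.56  0.76 -0.3   1.52  0.26  0.9   0.63]
blue grip 0.6241067776123355 30.471847392618656
lifted 0.6235081465188704 31.248527392745018 [-0.2 -0.6 -2.2]
down True [0.6234 0.2013 0.0148]
t 13.4
True
side blue knob(z.077) [0.623  0.1946] plate [0.6238 0.1991]
```

View pics/top1.png

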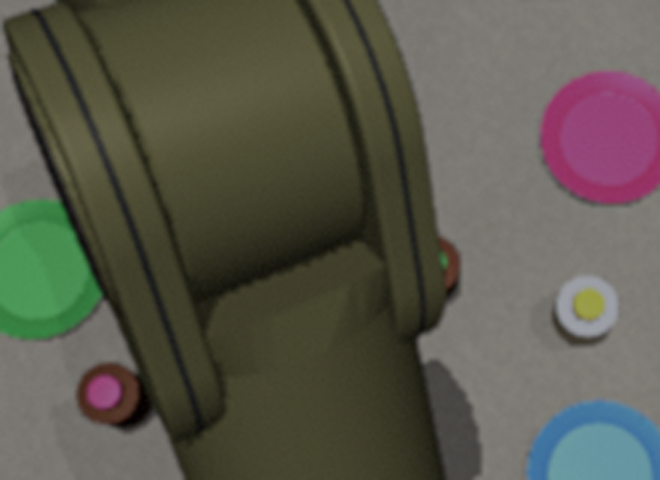

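The arm hides the blue plate from the top camera. The side camera shows the blue pot centred to about 4 mm. I'll carry on with the other three.

```bash
python3 - <<'E'
from h import *
for c in ("green","pink","yellow"):
    if not pick_place(c): print("STOP",c); break
r.move_straight([.42,-.40,.25],feed=.25)
D=report()
print(telemetry.current_t())
for c in D: print(c,[(o[0],o[1],o[3].round(1),o[4].round(4)) for o in see()[1][c]])
t=D["top"]["img"][110:270,160:510,::-1]; s=D["side"]["img"][110:360,250:430,::-1]
cv2.imwrite("pics/top2.png",cv2.resize(t,None,fx=2.2,fy=2.2,interpolation=2)); cv2.imwrite("pics/side2.png",cv2.resize(s,None,fx=2.4,fy=2.4,interpolation=2))
E
```

```text
green grip 0.6241079352634672 30.055204890668392
lifted 0.6244336696353893 30.956593975424767 [-0.4  0.4 -2.8]
down True [0.5184 0.3868 0.0147]
t 23.9417
pink grip 0.6243409586448876 30.411793515086174
lifted 0.6243015829525369 30.79491175711155 [-0.2 -0.4 -1.9]
down True [ 0.6494 -0.1722  0.0147]
t 34.7083
yellow grip 0.6279265248780469 30.21222934126854
lifted 0.6262377824760638 30.45340295881033 [-0.1 -1.  -1.7]
down True [ 0.5325 -0.421   0.0147]
t 46.7833
top blue knob(z.077) [0.6233 0.2019] plate [0.6233 0.204 ]
top yellow knob(z.077) [ 0.5307 -0.4189] plate [ 0.5324 -0.4181]
top green knob(z.077) [0.5188 0.3874] plate [0.5184 0.3891]
side pink knob(z.077) [ 0.6474 -0.1759] plate [ 0.6495 -0.1758]
side yellow knob(z.077) [ 0.5317 -0.4225] plate [ 0.5332 -0.424 ]
47.5333
top [('pink', 'plate', array([382.7, 145.5]), array([ 0.6494, -0.1693])), ('pink', 'knob', array([434.5, 235.7]), array([ 0.3742, -0.2869])), ('blue', 'knob', array([448.6,  80.1]), array([ 0.8277, -0.3596])), ('blue', 'plate', array([256.9, 154.5]), array([0.6232, 0.2041])), ('blue', 'knob', array([253.6, 147.1
[... 368 characters left out ...]
.389 ])), ('green', 'knob', array([184.1, 184. ]), array([0.5198, 0.3889]))]
side [('pink', 'knob', array([391.6, 233.8]), array([ 0.6487, -0.1726])), ('pink', 'plate', array([389.7, 247.9]), array([ 0.6495, -0.1758])), ('pink', 'knob', array([304.2, 283.5]), array([ 0.3745, -0.2938])), ('blue', 'knob', array([106.4,  57.8]), array([-0.2471,  0.9631])), ('blue', 'knob', array([365.5, 166.4]), array([0.6477, 0.1188])), ('blue', 'plate', array([277.2, 259.2]), array([ 0.3183, -0.1562])), ('blue', 'plate', array([471. , 278.9]), array([ 0.8425, -0.3239])), ('yellow', 'plate', array([373.9, 329.2]), array([ 0.5332, -0.424 ])), ('yellow', 'knob', array([375.4, 315.6]), array([ 0.5326, -0.4204]))]
```

All four pots read within about 2–4 mm of their plate centres, and the plates and vanilla pots have not moved. One look to confirm.

View pics/top2.png

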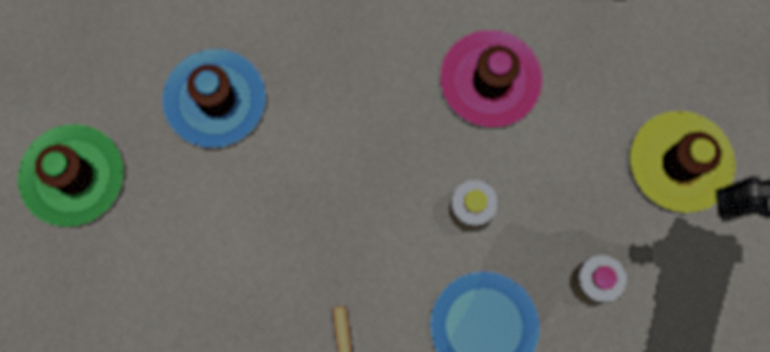

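View pics/side2.png

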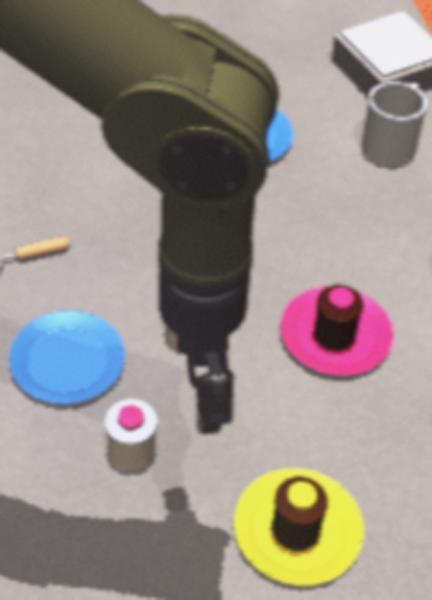

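In the top crop, all four pots stand upright in the middle of their own plates: green (65,172), blue (212,92), pink (497,72) and yellow (692,157). The gripper is clear, so I'm handing in.

```bash
python3 -c "
from cell import job
print(job.sign_off())"
```

```text
the job is handed in; nothing more can be done
None
```

The job is handed in after about 48 s: each of the four chocolate pots stands upright on the plate matching its knob, within about 5 mm of centre by the camera readings, with the plates and both vanilla pots left in place.

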